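# Shut the valve and pin a chip holder closed

### The arm

A 6-joint arm with a two-finger parallel gripper is mounted at the origin on a cart in front of the work surface, level with it; the furniture and walls round the work are solid. World frame = base frame: x ahead of the robot, y to its left, z up, the work surface at z = 0. Lengths are in m, angles in degrees, forces in N, time in s.
With the tool pointing down it reaches from about 0.4 to 0.825 m from the base axis. Payload 7 kg.
Tool frame: the origin (TCP) lies at the centre of the arm's flange, where the gripper is bolted on; the fingertips stand 178 mm ahead of it and the grasp point (between the pads) lies 159 mm ahead of it (tip_reach is the distance from the TCP to the fingertips, in m); z points along the fingers, y is the line along which they close (so a half turn about z gives the same grasp; the last joint's range is limited). The gripper opens to 88 mm and grips with 3 to 60 N. Pads are 19 mm wide; open, the fingers measure 130 mm over their backs; the gripper's body (78 mm by 193 mm) begins 47 mm behind the grasp point.
Start: joints at [81.71, 20.546, 0.682, 0, -70.136, -16.507], TCP at [0.283, 0.613, 0.405] pointing down, gripper open.
Joint ranges: [-176.03, 176.03], [-82.01, 121.73], [-58.28, 71.71], [-173.87, 95.51], [-174.79, -0.11], [-173.66, 173.66]. Speed limits (degrees/s): [136.94, 136.94, 172.46, 180, 180, 180].

### API

Orientations are given as [roll, pitch, yaw] about the fixed x, y, z axes, in that order (R = Rz(yaw) Ry(pitch) Rx(roll)).
In Python, from plant import * gives the robot as it stands.
- The arm moves only by the shell command python3 -m handwheel 'ROWS'. ROWS is JSON, a list of rows, each a list of 7 numbers: the opening, from -1 (shut) to 1 (fully open), then the shift along the tool's x, y, z as a fraction of full scale, then the turn, a rotation vector about the tool's x, y, z as a fraction of full scale. A call has 1 to 5 rows; each row shifts and turns the commanded pose from where the row before left it, along the tool's axes as they then stand; what a row does not reach is not made up. Full scale, the value 1, is 0.025 m for a shift and 6 degrees for a turn. A row lasts 1/8 s, in which the tool goes at most 62.5 mm and 10.7 degrees, less where a joint would pass 70% of its speed; a pose out of reach is approached as far as the arm can. A call with a number of a shift or a turn outside -1 to 1 is refused whole. A call with a gripper value outside its range is refused whole. The fingers move at their own pace and stop on an object; the grip force is fixed at half the most. Time passes only in rows, so rows that do not move let the fingers close. It gives the time, the measured TCP pose, the force, the opening and the grip force at its end, in the units of the state.
- get_obs(): the state, without advancing time (a new reading comes with each control period).
- snapshot(name): name is "scene" or "top"; returns a dict with "color" (400x640x3 uint8, red, green, blue), "fx", "fy", "cx", "cy" (pixels), "k1" (the pictures are not rectified: a ray, as slopes to the right and down, at radius r is drawn at 1 + k1 r^2 times it, then the intrinsics apply), "R" (3x3) and "t" (3): a world point X has camera coordinates R X + t. Camera axes: x right, y down, z forward; pixel columns grow to the right and rows downward; lengths in m; the calibration is good to about 2 mm. A picture is of the moment at which its call begins. There is no depth.
- close_job(): hands the job in; it is judged then, once.
The state is a dict: "clock": time; "joint_pos": joint angles; "qvel": joint speeds; "tau": joint torques, N m; "tool_pos": TCP position; "orientation": TCP orientation; "force": force on the tool from outside, world axes, zero at the start; "moment": the same for the moment, N m; "opening": finger opening in m; "gripper_force": force on a finger pad.
Only numpy, scipy, OpenCV 4.12 (cv2) and the standard library are available. Lean on these libraries where they do the work, as an engineer would, in place of code of your own. Each camera call takes 0.05 s, during which the arm holds its last target. There are 200 camera calls.

### The job

Close up the chip holder: first turn its valve knob clockwise to the end stop, then swing the hinged upper half down onto the lower half (its springs will lift it slightly again). Fetch the locking pin from its stand and push it through the aligned holes of both halves until its collar is down on the upper half and the halves are pressed fully shut, and finish like that, still holding the pin pressed down. Do not shift the other things on the bench.

Things in the scene. Friction and masses are not known exactly. Their poses are not given: they have to be found in the camera images.
- holder: Chip holder bolted to the bench: dark base plate 146 (x) x 290 (y) x 12 mm with a clamshell of two aluminium halves on its +y side and a valve knob on its -y side. Origin: centre of the plate's underside, on the bench. x points from the clamshell's front to its hinge, y left, z up. The lower half is fixed, 110 mm wide (y), flat top 30 mm above the bench. It may be touched.
- valve (a joint): Valve knob angle in rad: 0 open, 1.9 at the end stop = fully shut; grows as the knob is turned clockwise seen from above. Starts at 0.5 to 1.0. Light friction (0.05 N m); stays where it is left.
- valve_grip (a point): On the knob's axis, 49 mm above the bench, 7 mm below the top of its bar grip. The bar is 42 mm long, 14 mm wide (grasp across this) and 32 mm high, on a 44 mm disc. x runs along the bar, z up; it turns with the knob.
- lid (a joint): Upper half's hinge angle in rad: 0 fully shut, 1.45 wide open; starts at 1.0 to 1.4. Friction hinge (0.2 N m), stays where left. Near shut it meets two spring plungers standing 7 mm out of the lower half: pressed down and let go, it rises to about 0.05 rad, the holes still aligned for the pin. Over the hole, about 8 N press it fully shut and about 5 N keep it shut.
- upper_half: Hinged upper half; origin mid-way along its hinge line, 30 mm above the bench, at the clamshell's far end. Turns with it: -x runs from hinge to front edge, y along the hinge, z out of its top face. Plate 122 mm long, 110 mm wide (centred), from z = 0 to 10 mm; clear window 54 x 50 mm, recessed 5.5 mm, centred 55 mm from the hinge. Push on its rim, e.g. 100 mm from the hinge, 30 mm off the middle.
- lid_hole (a point): Centre of the upper mouth of the pin hole in the upper half: 14 mm diameter, through the 10 mm plate, on the middle line 106 mm from the hinge. z out of the top face. With the half shut it lies 40 mm above the bench.
- base_hole (a point): Centre of the mouth of the pin hole in the lower half, 30 mm above the bench: 12.5 mm diameter, vertical, 18 mm deep, straight below the upper half's hole when that is shut.
- pin_grip (a point): Middle of the locking pin's dark round grip (16 mm diameter, 42 mm long), on its axis; z up along the pin. Steel, 60 g. Below the grip: a collar 26 mm wide, 5 mm thick (underside 26 mm below this point), then a shaft 10 mm in diameter, 25 mm long, its last 4 mm tapered (foot 51 mm below this point). It starts upright in its stand, collar on the stand's top.
- pin_collar (a point): Underside of the pin's collar, on its axis, where the shaft begins.
- pin_foot (a point): Lowest point of the pin's shaft, on its axis.
- pin_stand: Fixed grey plastic block, 46x46x34 mm, with a 13 mm hole in which the pin stands; origin at the centre of its underside, on the bench. Left of the holder.
- pin: The locking pin; origin at its foot, z up along the pin.
- sample_rack: Bystander, not to be shifted: white sample rack, 27x140x58 mm, standing right of the holder; origin at the centre of its underside.
- timer: Bystander, not to be shifted: small white bench timer, 60x66x18 mm, lying at the right near the front edge; origin at the centre of its underside.
- cassette_a: Bystander, not to be shifted: dark grey tube cassette, 31x133x68 mm, at the left near the front edge; origin at the centre of its underside.
- tipbox_purple: Bystander, not to be shifted: pipette tip box with clear lid, 99x123x90 mm, behind the pin stand; origin at the centre of its underside.
- beaker: Bystander, not to be shifted: white beaker, 65x65x80 mm, behind the holder; origin at the centre of its underside.
- vial: Bystander, not to be shifted: small vial, 16x16x40 mm, standing near the front edge between holder and pin stand; origin at the centre of its underside.
- marker: Bystander, not to be shifted: marker pen, 17x135x16 mm, lying along the front edge before the holder; origin at the centre of its underside.

How it is judged (in metres and radians):
On the way, in this order (a step that is already met when the one before it is completed fails the run):
1. the valve knob is turned clockwise to its end stop while the upper half is still open (value of joint valve above 1.82 rad and value of joint lid above 0.3 rad), for 0.2 s.
2. the upper half is swung down onto the springs (value of joint lid below 0.1 rad), for 0.2 s.
3. the pin's foot is over and inside the upper half's hole (value of joint lid below 0.1 rad and horizontal distance between pin_foot and base_hole below 0.006 m and z of pin_foot in the frame of lid_hole below -0.003 m), for 0.05 s.
At the end, for the whole second after the job is handed in: Valve within 0.08 rad of its stop; upper half within 0.02 rad of shut; pin's foot within 4 mm of the lower hole's axis and 10 mm below its mouth; collar within 3 mm above and 5 mm beside the upper hole's mouth; fingers bear on the pin (over 2 N) and the pin on the upper half (over 3 N) (value of joint valve above 1.82 rad and value of joint lid below 0.02 rad and horizontal distance between pin_foot and base_hole below 0.004 m and horizontal distance between pin_collar and lid_hole below 0.005 m and z of pin_collar in the frame of lid_hole below 0.003 m and z of pin_foot in the frame of base_hole below -0.01 m and contact force between pin and upper_half above 3 N and contact force between the fingers and pin above 2 N); the arm keeps its last pose, push and grip.
It fails at once if a bystander was shifted by more than 3 cm (distance of any of sample_rack, timer, cassette_a, tipbox_purple, beaker, vial, marker from where it was at the start of the episode above 0.03 m).
It also fails if it takes over 59 s, if anything falls off the work surface, if the arm or the gripper's body presses on something with over 40 N, if the wrist force passes 120 N, or if a joint passes its speed limit or range.

## Working session

There is one attempt and no reset: what is moved stays moved. The work goes in short steps, Python scripts to look and compute and a shell command to move; the robot and the scene stay as the last step left them, time stands still between calls to the robot, and variables do not carry over. Pictures are saved under pics/ and viewed, at most 10 in all, crops included, and the job is handed in when it is done.

```bash
ls; mkdir -p pics; python3 - <<'E'
from plant import *
import cv2
for n in ("scene","top"):
    s=snapshot(n); cv2.imwrite(f"pics/{n}0.png",s["color"][:,:,::-1])
    print(n,s["fx"],s["fy"],s["cx"],s["cy"],s["k1"],s["R"],s["t"])
o=get_obs();print(o)
E
```

```text
pics
scene 415.53350630412405 415.53350630412405 319.53040688803685 201.8715992172094 -0.043426950094162906 [[-0.6941538  -0.71979874  0.00634612]
 [-0.33589487  0.31610498 -0.88727238]
 [ 0.6366515  -0.61803513 -0.46120218]] [0.45755613 0.20689039 0.94910127]
top 374.89589619272937 374.89589619272937 320.7284714803874 199.03694127796308 0.013849442174087801 [[ 0.01135609 -0.99991687  0.00610682]
 [-0.99720025 -0.01177623 -0.07384427]
 [ 0.07391005 -0.00525114 -0.99725109]] [0.13506809 0.52420394 1.2638096 ]
{'clock': 0.1, 'joint_pos': array([ 8.17118471e+01,  2.05865559e+01,  6.39643913e-01, -1.86341282e-02,
       -7.01353090e+01, -1.65081781e+01]), 'qvel': array([-0.00330945,  0.01316743,  0.17379205,  0.14660927,  0.04351899,
        0.02159847]), 'tau': array([-1.27370287e-03, -5.84164989e+01,  2.93750650e+01,  7.01550588e+00,
        1.02000585e-02, -4.57844885e-05]), 'tool_pos': array([0.2830046 , 0.61261869, 0.40382682]), 'orientation': array([ 1.79916190e+02, -6.56931873e-03, -2.48026706e+01]), 'force': array([-0.10651781, -0.8154928 ,  0.19482787]), 'moment': array([-0.03269659,  0.00525423, -0.06247554]), 'gripper_force': 0.0, 'opening': 0.08750332712168976}
```

View pics/scene0.png

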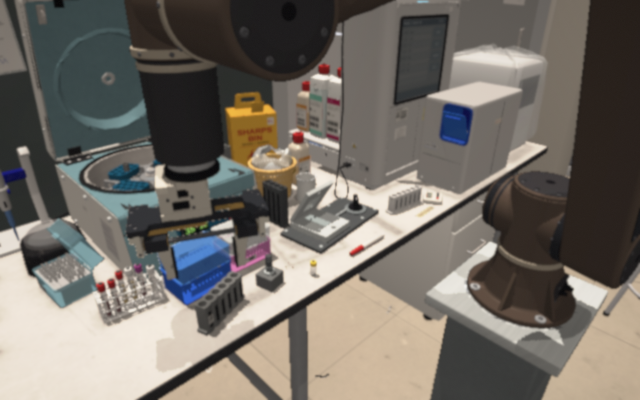

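View pics/top0.png

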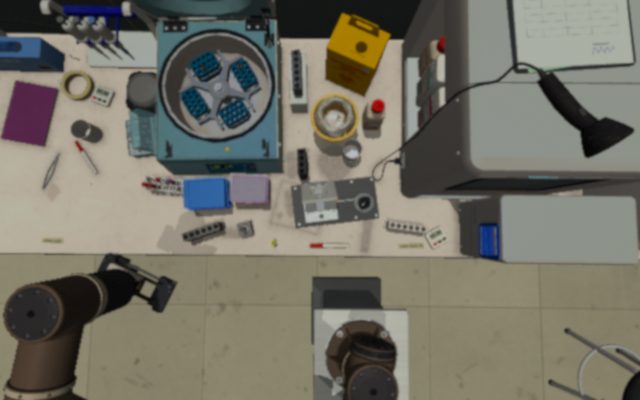

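The top view shows the holder at about (335,202), knob at (364,203), pin stand at (246,229), vial (275,242) and marker (328,246). The scene view shows the open lid at about (330,210), and the pin at (269,272). I'll enlarge both.

```bash
cat > h.py <<'E'
from plant import *
import cv2, numpy as np
def ray(s,u,v):
    K=np.array([[s["fx"],0,s["cx"]],[0,s["fy"],s["cy"]],[0,0,1]]);
    p=cv2.undistortPoints(np.array([[[u,v]]],float),K,np.array([s["k1"],0,0,0,0]))[0,0]
    R=np.array(s["R"]);return -R.T@np.array(s["t"]),R.T@np.array([p[0],p[1],1])
def onz(s,u,v,z):
    c,d=ray(s,u,v);return c+d*(z-c[2])/d[2]
def proj(s,X):
    X=np.atleast_2d(np.asarray(X,float));R=np.array(s["R"])
    K=np.array([[s["fx"],0,s["cx"]],[0,s["fy"],s["cy"]],[0,0,1]])
    return cv2.projectPoints(X,cv2.Rodrigues(R)[0],np.array(s["t"],float),K,np.array([s["k1"],0,0,0,0.]))[0][:,0]
def crop(s,n,u0,v0,w,h,k):
    im=s["color"][v0:v0+h,u0:u0+w,::-1]
    cv2.imwrite(n,cv2.resize(im,None,fx=k,fy=k,interpolation=cv2.INTER_CUBIC))
E
python3 - <<'E'
from h import *
s=snapshot("top");a=cv2.resize(s["color"][170:255,228:388,::-1],None,fx=5,fy=5,interpolation=cv2.INTER_CUBIC);cv2.imwrite("pics/t1.png",a)
s=snapshot("scene");crop(s,"pics/s1.png",250,175,150,112,5)
E
```

```text
(no output)
```

View pics/t1.png

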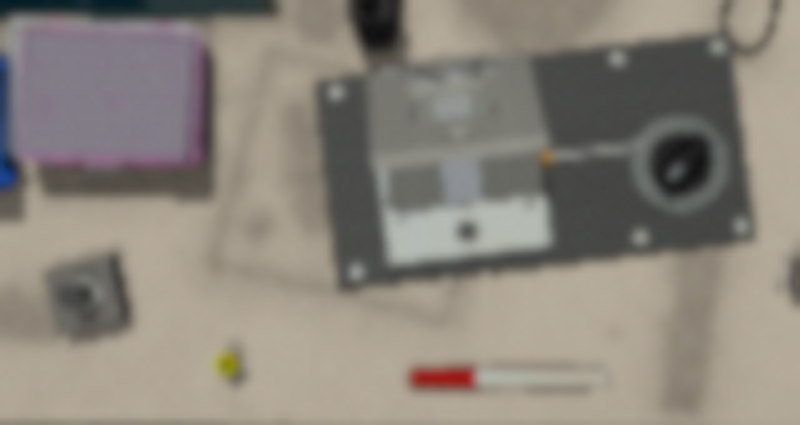

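View pics/s1.png

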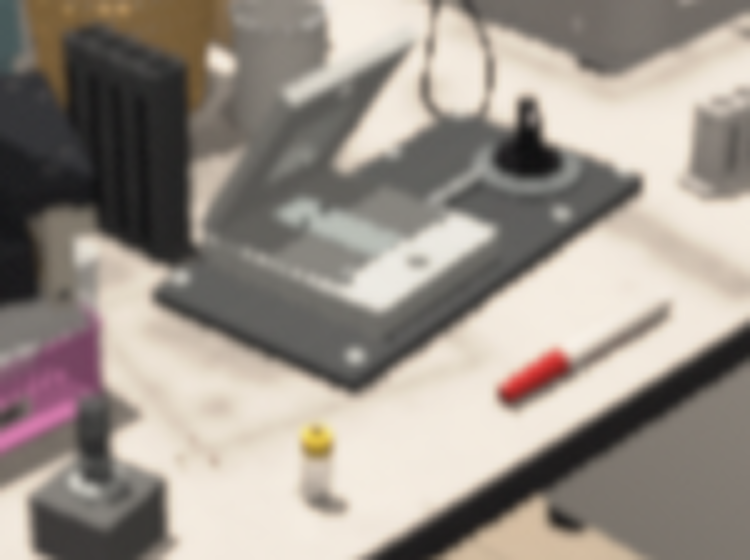

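```bash
cat > m.py <<'E'
from h import *
from scipy.optimize import least_squares
T=snapshot("top");S=snapshot("scene")
t=lambda x,y:(228+(x+.5)/5-.5,170+(y+.5)/5-.5)
q=lambda x,y:(250+(x+.5)/5-.5,175+(y+.5)/5-.5)
L=np.array([[.073,.145,.012],[.073,-.145,.012],[-.073,-.145,.012],[-.073,.145,.012]])
ot=np.array([t(318,83),t(724,36),t(752,240),t(343,290)])
os=np.array([q(158,296),q(640,183),q(355,386)]);Ls=L[[0,2,3]]
def W(p,L):
    c,s=np.cos(p[2]),np.sin(p[2]);return L@np.array([[c,s,0],[-s,c,0],[0,0,1]])+[p[0],p[1],0]
f=lambda p:np.r_[(proj(T,W(p,L))-ot).ravel(),(proj(S,W(p,Ls))-os).ravel()]
r=least_squares(f,[.5,0,0]);print(r.x,np.degrees(r.x[2]),r.fun.round(1))
def tri(a,b):
    g=lambda X:np.r_[proj(T,X)[0]-a,proj(S,X)[0]-b]
    r=least_squares(g,[.5,.1,.05]);return r.x.round(4),r.fun.round(1)
print("hole",onz(T,*t(467,231),.03),onz(S,*q(417,262),.03))
print("knobdisc",onz(T,*t(680,164),.024),"bar ends (z.056)",onz(T,*t(665,180),.056),onz(T,*t(705,143),.056))
print("knobtop",tri(t(683,162),q(530,102)))
print("pin top",tri(t(78,293),q(93,402)), onz(T,*t(78,293),.081),onz(S,*q(94,402),.081))
print("collar",onz(S,*q(95,482),.037))
st=[(45,268),(116,252),(130,325),(60,340)]
print("stand",[onz(T,*t(*a),.02).round(4) for a in st])
print("lid front edge: L",onz(T,*t(368,65),.13),)
print("lid corners",tri(t(368,62),q(285,97)),tri(t(530,55),q(415,37)))
print("hinge",[onz(T,*t(*a),.03).round(4) for a in [(372,160),(547,152)]])
E
python3 m.py
```

```text
[0.51178568 0.09387261 0.1395102 ] 7.993345413328163 [-1.2  0.7  0.8 -0.5  1.1  0.6 -1.   1.4 -2.1 -1.2  1.2 -1.9  0.1 -0.5]
hole [0.46497174 0.13962515 0.03      ] [0.46176015 0.13913264 0.03      ]
knobdisc [ 0.51246564 -0.00506096  0.024     ] bar ends (z.056) [0.49957563 0.00871195 0.056     ] [ 0.5245298  -0.01780951  0.056     ]
knobtop (array([ 0.5098, -0.0037,  0.0621]), array([ 0.4,  0.4, -0.5, -0. ]))
pin top (array([0.4208, 0.3917, 0.0779]), array([-0.1, -0.1,  0.1,  0. ])) [0.42057465 0.39085714 0.081     ] [0.41697408 0.39409205 0.081     ]
collar [0.41767893 0.39583234 0.037     ]
stand [array([0.4369, 0.4258, 0.02  ]), array([0.4483, 0.378 , 0.02  ]), array([0.399 , 0.3673, 0.02  ]), array([0.3884, 0.4143, 0.02  ])]
lid front edge: L [0.56529861 0.20349448 0.13      ]
lid corners (array([0.5494, 0.1841, 0.1169]), array([ 6.2,  6.1, -7.5, -0.6])) (array([0.5541, 0.0822, 0.1186]), array([ 6.1,  6.4, -8. , -0.4]))
hinge [array([0.5123, 0.2046, 0.03  ]), array([0.5192, 0.086 , 0.03  ])]
```

```bash
for i in 1; do
python3 -m handwheel '[[1,0.93,0.93,0,0,0,0],[1,0.93,0.93,0,0,0,0],[1,0.93,0.93,0,0,0,0],[1,0.93,0.93,0,0,0,0],[1,0.93,0.93,0,0,0,0]]'
python3 -m handwheel '[[1,0.93,0.93,0,0,0,0],[1,0.93,0.93,0,0,0,0],[1,0.93,0.93,0,0,0,0],[1,0.93,0.93,0,0,0,0],[1,0.93,0.93,0,0,0,0]]'
python3 -m handwheel '[[1,0.93,0.93,0,0,0,0],[1,0.93,0.93,0,0,0,0],[1,0.93,0.93,0,0,0,0],[1,0.93,0.93,0,0,0,0],[1,0.93,0.93,0,0,0,0]]'
python3 -m handwheel '[[1,0.93,0.93,0,0,0,0],[1,0.93,0.93,0,0,0,0],[1,0.93,0.93,0,0,0,0],[1,0.93,0.93,0,0,0,0],[1,0.93,0.93,0,0,0,0]]'
python3 -m handwheel '[[1,0,0,0.3,0,0,0.9],[1,0,0,0.3,0,0,0.9],[1,0,0,0.3,0,0,0.9],[1,0,0,0.3,0,0,0.9],[1,0,0,0.3,0,0,0.9]]'
python3 -m handwheel '[[1,0,0,0.4,0,0,0.9],[1,0,0,0,0,0,0]]'; done
cat >> h.py <<'E'
def rows(x,y,z):
    "units of full scale in tool axes to bring the TCP to world x,y,z"
    from scipy.spatial.transform import Rotation as Ro
    o=get_obs();R=Ro.from_euler("xyz",o["orientation"],degrees=True).as_matrix()
    print(o["clock"].__round__(2),o["tool_pos"].round(4),o["orientation"].round(1),o["joint_pos"].round(0),"F",o["force"].round(1));return (R.T@(np.array([x,y,z])-o["tool_pos"])/.025).round(2)
E
python3 -c "
from h import *
print(rows(.511,-.0045,.208))"
```

```text
clock: 0.92
tool_pos: [0.3401, 0.4574, 0.4047]
orientation: [-180.0, 0.0, -24.8]
force: [0.5, 0.2, 0.4]
opening: 0.0875
gripper_force: 0.0
clock: 1.55
tool_pos: [0.3969, 0.3031, 0.4048]
orientation: [-180.0, -0.0, -24.8]
force: [0.0, -0.4, -0.2]
opening: 0.0877
gripper_force: 0.0
clock: 2.17
tool_pos: [0.4536, 0.1488, 0.4049]
orientation: [-180.0, -0.0, -24.8]
force: [0.7, 0.9, -0.4]
opening: 0.088
gripper_force: 0.0
clock: 2.8
tool_pos: [0.5104, -0.0055, 0.4048]
orientation: [-180.0, -0.0, -24.8]
force: [0.6, 1.0, 0.2]
opening: 0.0876
gripper_force: 0.0
clock: 3.42
tool_pos: [0.5101, -0.0045, 0.367]
orientation: [-180.0, -0.0, -52.0]
force: [0.6, 0.0, 0.1]
opening: 0.0873
gripper_force: 0.0
clock: 3.68
tool_pos: [0.5099, -0.0045, 0.3566]
orientation: [179.9, 0.0, -57.2]
force: [0.8, -1.2, 0.3]
opening: 0.0878
gripper_force: 0.0
3.67 [ 0.5099 -0.0045  0.3566] [179.9   0.  -57.2] [ 22.   7. -24.  -0. -59.  11.] F [ 0.8 -1.2  0.3]
[ 0.03 -0.04  5.94]
```

```bash

python3 -m handwheel '[[1,0,0,1,0,0,0],[1,0,0,1,0,0,0],[1,0,0,1,0,0,0],[1,0,0,1,0,0,0],[1,0,0,0.5,0,0,0]]' | grep force
python3 -m handwheel '[[1,0,0,0.7,0,0,0],[1,0,0,0.7,0,0,0],[1,0,0,0,0,0,0]]' 
python3 -c "
from h import *
s=snapshot('scene');crop(s,'pics/s2.png',270,140,130,100,6)"
```

```text
force: [-0.7, 0.5, -0.1]
gripper_force: 0.0
clock: 4.68
tool_pos: [0.5101, -0.0045, 0.2092]
orientation: [179.9, 0.0, -57.1]
force: [0.6, 0.0, 0.4]
opening: 0.0878
gripper_force: 0.0
```

View pics/s2.png

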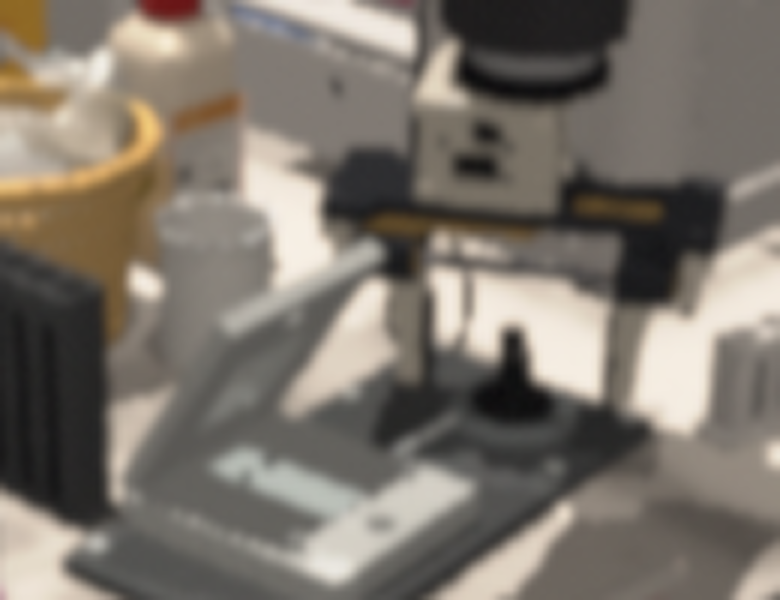

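The fingers straddle the knob (513,380), clear of the lid. Closing.

```bash

python3 -m handwheel '[[-1,0,0,0,0,0,0],[-1,0,0,0,0,0,0],[-1,0,0,0,0,0,0],[-1,0,0,0,0,0,0],[-1,0,0,0,0,0,0]]'
python3 -m handwheel '[[-1,0,0,0,0,0,0],[-1,0,0,0,0,0,0],[-1,0,0,0,0,0,0]]'; python3 -c "
from h import *
o=get_obs();print(o['force'],o['moment'])"
```

```text
clock: 5.35
tool_pos: [0.5102, -0.0044, 0.2097]
orientation: [-180.0, -0.0, -57.2]
force: [0.1, 0.5, -0.5]
opening: 0.0433
gripper_force: 0.0
clock: 5.72
tool_pos: [0.5111, -0.004, 0.2099]
orientation: [-179.9, -0.0, -57.2]
force: [5.7, -0.1, -7.7]
opening: 0.014
gripper_force: 29.8
[ 5.67183368 -0.1430935  -7.7144701 ] [ 0.13806868 -2.08679358 -0.09448043]
```

```bash

python3 -m handwheel '[[-1,0,0,0,0,0,0.8],[-1,0,0,0,0,0,0.8],[-1,0,0,0,0,0,0.8],[-1,0,0,0,0,0,0.8],[-1,0,0,0,0,0,0.8]]'
python3 -m handwheel '[[-1,0,0,0,0,0,0.8],[-1,0,0,0,0,0,0.8],[-1,0,0,0,0,0,0.8],[-1,0,0,0,0,0,0.3],[-1,0,0,0,0,0,0]]'; python3 -c "
from h import *
o=get_obs();print(o['force'],o['moment'])"
```

```text
clock: 6.35
tool_pos: [0.5119, -0.0037, 0.2099]
orientation: [-179.8, 0.0, -81.3]
force: [7.7, 1.6, -7.2]
opening: 0.0141
gripper_force: 29.6
clock: 6.98
tool_pos: [0.5125, -0.0037, 0.2099]
orientation: [-179.7, 0.1, -97.4]
force: [10.6, -0.2, -11.3]
opening: 0.0142
gripper_force: 29.7
[ 10.57561506  -0.16095357 -11.32163722] [-0.07689997 -3.97463058  0.02601872]
```

```bash
M(){ python3 -c "
from h import *
o=get_obs();print(o['orientation'],o['moment'])"; }
python3 -m handwheel '[[-1,0,0,0,0,0,0.4],[-1,0,0,0,0,0,0]]' |grep force; M
python3 -m handwheel '[[-1,0,0,0,0,0,0.4],[-1,0,0,0,0,0,0]]' |grep force; M
python3 -m handwheel '[[-1,0,0,0,0,0,0.4],[-1,0,0,0,0,0,0]]' |grep force; M
```

```text
force: [10.9, -1.8, -11.1]
gripper_force: 29.8
[-1.79700315e+02  1.27025083e-01 -9.97761622e+01] [-0.35673113 -4.17455125  0.12705807]
force: [11.4, -1.0, -11.5]
gripper_force: 29.8
[-1.79694008e+02  1.39519471e-01 -1.02169438e+02] [-0.38607264 -4.3442079   0.10645633]
force: [11.3, -1.4, -11.1]
gripper_force: 30.6
[-1.79701549e+02  1.39269988e-01 -1.04505954e+02] [-0.30254027 -4.18831497  0.60602384]
```

```bash

python3 -m handwheel '[[-1,0,0,0,0,0,0.2],[-1,0,0,0,0,0,0],[1,0,0,0,0,0,0],[1,0,0,0,0,0,0],[1,0,0,0,0,0,0]]'
python3 -m handwheel '[[0.5,0,0,-0.5,0,0,0],[0,0,0,-1,0,0,-0.6],[-0.6,0,0,-1,0,0,-1],[-1,0,0,-1,0,0,-1],[-1,0,0,-1,0,0,-1]]'
python3 -m handwheel '[[-1,0,0,-0.8,0,0,-0.2],[-1,0,0,-0.2,0,0,0]]'
cat >m2.py <<'E'
exec(open('m.py').read().split('r=least')[0])
hole=np.array([.4635,.1395]);
psi=np.radians(7);ex=np.array([np.cos(psi),np.sin(psi),0]);ey=np.array([-np.sin(psi),np.cos(psi),0])
H=np.r_[hole,.03]+.106*ex
for th in (.9,1.0,1.1,1.2,1.3,1.4):
    c=[H+.122*(-np.cos(th)*ex+[0,0,np.sin(th)])+.01*(np.sin(th)*ex+[0,0,np.cos(th)])+y*ey for y in (.055,-.055)]
    a=proj(T,c);b=proj(S,c)
    print(th,((a-[228,170]+.5)*5-.5).round(0).tolist(),((b-[250,175]+.5)*5-.5).round(0).tolist())
E
python3 m2.py
```

```text
clock: 8.35
tool_pos: [0.5098, -0.0046, 0.2095]
orientation: [180.0, -0.0, -105.8]
force: [-0.1, 0.1, 0.1]
opening: 0.0391
gripper_force: 0.0
clock: 8.98
tool_pos: [0.5099, -0.0046, 0.324]
orientation: [-180.0, 0.0, -84.0]
force: [0.9, 0.7, -0.1]
opening: 0.0199
gripper_force: 0.0
clock: 9.22
tool_pos: [0.5103, -0.0045, 0.3492]
orientation: [-179.8, 0.0, -83.0]
force: [0.0, -0.3, -0.5]
opening: 0.0021
gripper_force: 0.0
0.9 [[374.0, 178.0], [549.0, 158.0]] [[296.0, 111.0], [424.0, 42.0]]
1.0 [[372.0, 160.0], [548.0, 141.0]] [[281.0, 94.0], [409.0, 27.0]]
1.1 [[369.0, 142.0], [546.0, 122.0]] [[264.0, 79.0], [394.0, 13.0]]
1.2 [[367.0, 123.0], [544.0, 103.0]] [[248.0, 66.0], [378.0, 1.0]]
1.3 [[365.0, 103.0], [542.0, 84.0]] [[231.0, 55.0], [361.0, -9.0]]
1.4 [[362.0, 84.0], [540.0, 64.0]] [[214.0, 46.0], [345.0, -17.0]]
```

```bash

python3 -m handwheel '[[-1,-0.88,-0.62,0,0,0,0],[-1,-0.88,-0.62,0.1,0,0,0],[-1,-0.88,-0.62,0.2,0,0,0],[-1,-0.88,-0.63,0.3,0,0,0],[-1,-0.9,-0.63,0.4,0,0,0]]'
python3 -m handwheel '[[-1,0,0,0.6,0,0,0],[-1,0,0,0.65,0,0,0],[-1,0,0,0,0,0,0]]'
python3 -m handwheel '[[-1,0,0.5,0,0,0,0],[-1,0,0.3,0,0,0,0],[-1,0,0.4,0.08,0,0,0]]'
python3 -c "
from h import *
s=snapshot('scene');crop(s,'pics/s3.png',250,140,130,100,6)"
```

```text
clock: 9.95
tool_pos: [0.575, 0.1168, 0.3212]
orientation: [180.0, -0.0, -83.0]
force: [0.0, 0.1, 1.2]
opening: 0.0005
gripper_force: 0.0
clock: 10.32
tool_pos: [0.5734, 0.1142, 0.289]
orientation: [179.8, -0.1, -83.0]
force: [-0.0, 1.2, 0.8]
opening: 0.0007
gripper_force: 0.0
clock: 10.7
tool_pos: [0.5441, 0.111, 0.2899]
orientation: [-179.9, 0.0, -83.0]
force: [1.6, 0.8, -0.5]
opening: 0.0006
gripper_force: 0.8
```

View pics/s3.png

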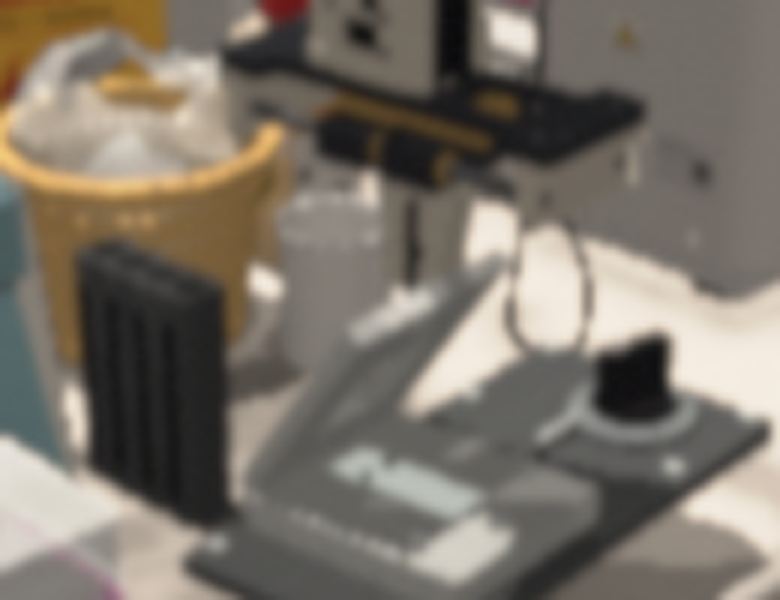

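The closed fingers stand behind the lid's edge (430,250), just touching (1.6 N). The knob bar (635,375) is now turned across. I'll follow the arc down.

```bash

python3 -m handwheel '[[-1,0,0.5,0.24,0,0,0],[-1,0,0.29,0.28,0,0,0],[-1,0,0.29,0.28,0,0,0],[-1,0,0.22,0.34,0,0,0],[-1,0,0.22,0.34,0,0,0]]'
python3 -m handwheel '[[-1,0,0.16,0.36,0,0,0],[-1,0,0.16,0.36,0,0,0],[-1,0,0.06,0.26,0,0,0],[-1,0,0.06,0.26,0,0,0],[-1,0,0,0,0,0,0]]'
python3 -m handwheel '[[-1,0,0,0.1,0,0,0],[-1,0,0,0,0,0,0]]'
```

```text
clock: 11.38
tool_pos: [0.5062, 0.1064, 0.2511]
orientation: [180.0, -0.0, -83.0]
force: [0.4, -0.2, 0.2]
opening: 0.0004
gripper_force: 0.6
clock: 12.0
tool_pos: [0.4958, 0.1052, 0.2206]
orientation: [180.0, -0.0, -83.0]
force: [1.2, 0.1, 1.0]
opening: 0.0004
gripper_force: 0.8
clock: 12.25
tool_pos: [0.4957, 0.1051, 0.2187]
orientation: [180.0, 0.0, -83.0]
force: [-0.5, -0.0, 5.3]
opening: 0.0003
gripper_force: 2.3
```

```bash

python3 -m handwheel '[[-1,0,0,0.08,0,0,0],[-1,0,0,0,0,0,0],[-1,0,0,-0.3,0,0,0],[-1,0,0,-0.8,0,0,0],[-1,0,0,-1,0,0,0]]' | grep -v or
python3 -m handwheel '[[0,-0.9,0.1,-1,0,0,0],[0,-1,0.15,-1,0,0,0],[0,-1,0.15,-0.8,0,0,0],[0,-1,0.15,0,0,0,0],[0,-1,0.15,0,0,0,0]]'
python3 -m handwheel '[[0,-1,0.15,0,0,0,0],[0,-1,0.15,0,0,0,0],[0,-1,0.15,0,0,0,0],[0,-1,0.15,0,0,0,0],[0,-1,0.15,0,0,0,0]]'
python3 -m handwheel '[[0,-1,0.15,0,0,0,0],[0,-0.9,0.15,0,0,0,0],[0,0,0,0,0,0,0]]'
python3 - <<'E'
from h import *
print(rows(.4185,.393,.224))
T=snapshot('top');S=snapshot('scene')
a=cv2.resize(T["color"][175:230,290:390,::-1],(800,440),interpolation=cv2.INTER_CUBIC)
cv2.imwrite("pics/t4.png",a)
crop(S,'pics/s4.png',250,170,140,105,5)
i=np.vstack([a[:,:640],cv2.resize(S["color"][190:250,280:360,::-1],(0,0),fx=2,fy=2,interpolation=3)]) if 0 else 0
E
```

```text
clock: 12.88
tool_pos: [0.4954, 0.1049, 0.269]
opening: 0.0003
clock: 13.5
tool_pos: [0.4629, 0.2252, 0.3392]
orientation: [180.0, 0.0, -83.0]
force: [-0.1, 0.0, 0.2]
opening: 0.0419
gripper_force: 0.0
clock: 14.12
tool_pos: [0.4292, 0.3472, 0.3387]
orientation: [180.0, -0.0, -83.0]
force: [-0.7, 0.3, 0.1]
opening: 0.0439
gripper_force: 0.0
clock: 14.5
tool_pos: [0.4158, 0.3944, 0.3386]
orientation: [180.0, -0.0, -82.9]
force: [-0.2, 0.4, -1.6]
opening: 0.0441
gripper_force: 0.0
14.5 [0.4158 0.3944 0.3386] [180.   -0.  -82.9] [ 63.  14. -18.   0. -58. -56.] F [-0.2  0.4 -1.6]
[ 0.07 -0.1   4.59]
```

View pics/t4.png

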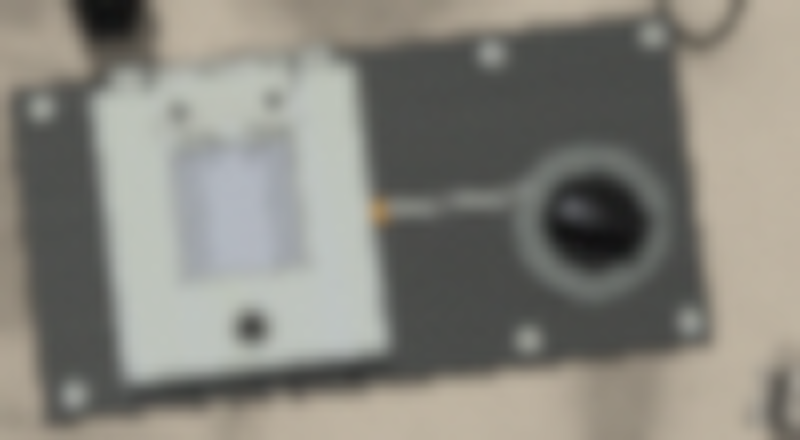

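View pics/s4.png

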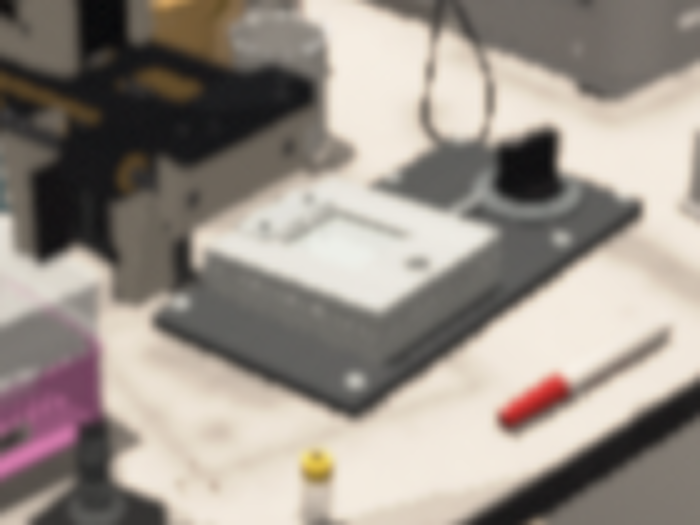

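The lid lies on its springs, with its hole at (250,327) in the top crop and (417,262) in the scene crop. The knob is across. Going for the pin.

```bash

python3 -m handwheel '[[0,0.07,-0.1,0.4,0,0,0],[0,0,0,0.8,0,0,0],[0,0,0,0.8,0,0,0],[0,0,0,0.8,0,0,0],[0,0,0,0,0,0,0]]' | grep force
python3 -m handwheel '[[0,0,0,0.6,0,0,0],[0,0,0,0.6,0,0,0],[0,0,0,0.6,0,0,0],[0,0,0,0,0,0,0]]'
python3 -m handwheel '[[-1,0,0,0,0,0,0],[-1,0,0,0,0,0,0],[-1,0,0,0,0,0,0],[-1,0,0,0,0,0,0],[-1,0,0,0,0,0,0]]'
python3 - <<'E'
from h import *
T=snapshot('top');S=snapshot('scene')
a=(290+250.5/8-.5,175+327.5/8-.5);b=(250+417.5/5-.5,170+262.5/5-.5)
for z in (.030,.042,.045): print(z,onz(T,*a,z).round(4),onz(S,*b,z).round(4))
o=get_obs();print(o['force'],o['moment'],o['opening'])
E
```

```text
force: [-0.1, -0.2, 0.7]
gripper_force: 0.0
clock: 15.72
tool_pos: [0.4187, 0.3907, 0.2223]
orientation: [179.9, -0.1, -83.0]
force: [-0.1, 0.2, -0.7]
opening: 0.0438
gripper_force: 0.0
clock: 16.35
tool_pos: [0.4191, 0.3913, 0.2243]
orientation: [-180.0, 0.0, -83.0]
force: [-0.6, -0.6, 2.9]
opening: 0.0152
gripper_force: 30.0
0.03 [0.4662 0.1403 0.03  ] [0.4809 0.1196 0.03  ]
0.042 [0.4658 0.1403 0.042 ] [0.4666 0.1345 0.042 ]
0.045 [0.4657 0.1404 0.045 ] [0.4631 0.1382 0.045 ]
[-0.52808608 -1.02834006  3.76213279] [ 0.05579332  0.25660612 -0.07064872] 0.01540457384268545
```

```bash

python3 -m handwheel '[[-1,0,0,-0.3,0,0,0],[-1,0,0,-0.6,0,0,0],[-1,0,0,-0.8,0,0,0],[-1,0,0,-0.8,0,0,0],[-1,0,0,-0.8,0,0,0]]'
python3 -m handwheel '[[-1,0,0,-0.8,0,0,0],[-1,0.6,0,0,0,0,0],[-1,0.8,0,0,0,0,0],[-1,0.8,0,0,0,0,0],[-1,0,0,0,0,0,0]]'
python3 - <<'E'
from h import *
S=snapshot('scene');o=get_obs()
p=o['tool_pos'];g=proj(S,[p-[0,0,.159],p-[0,0,.159+.056],p-[0,0,.178]])
u0,v0=int(g[0,0])-40,int(g[0,1])-30
print(p,(g-[u0,v0]+.5)*10-.5,u0,v0)
crop(S,'pics/s5.png',u0,v0,78,58,10)
E
```

```text
clock: 17.08
tool_pos: [0.4189, 0.3909, 0.308]
orientation: [180.0, 0.0, -83.0]
force: [-0.3, -0.1, -0.8]
opening: 0.0155
gripper_force: 30.0
clock: 17.7
tool_pos: [0.4258, 0.3343, 0.326]
orientation: [179.9, -0.1, -83.1]
force: [-0.9, 0.7, -1.6]
opening: 0.0154
gripper_force: 30.0
[0.42595101 0.33525954 0.3262101 ] [[411.9500501  308.33477911]
 [419.82462931 520.31791951]
 [414.66155077 381.57072663]] 244 181
```

View pics/s5.png

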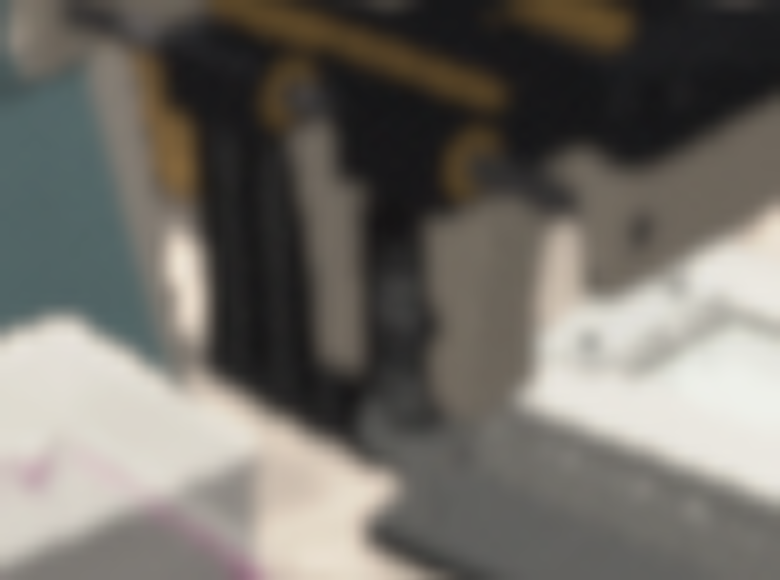

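```bash

python3 -m handwheel '[[-1,0.8,-0.06,0,0,0,0],[-1,0.8,-0.06,0,0,0,0],[-1,0.8,-0.06,0,0,0,0],[-1,0.8,-0.06,0,0,0,0],[-1,0.8,-0.06,0,0,0,0]]' | grep force
python3 -m handwheel '[[-1,0.8,-0.06,0,0,0,0],[-1,0.8,-0.06,0,0,0,0],[-1,0.8,-0.06,0,0,0,0],[-1,0.8,-0.07,0,0,0,0],[-1,0.79,-0.07,0,0,0,0]]' | grep force
python3 -m handwheel '[[-1,0,0,0.5,0,0,0],[-1,0,0,0.5,0,0,0],[-1,0,0,0.5,0,0,0],[-1,0,0,0.4,0,0,0],[-1,0,0,0,0,0,0]]'
python3 - <<'E'
from h import *
S=snapshot('scene');o=get_obs()
print(rows(.466,.140,.275))
p=o['tool_pos'];g=proj(S,[p-[0,0,.164],p-[0,0,.19],p-[0,0,.2153],[.4657,.1404,.045]])
u0,v0=int(g[2,0])-38,int(g[2,1])-36
print((g-[u0,v0]+.5)*10-.5,u0,v0)
crop(S,'pics/s6.png',u0,v0,78,58,10)
E
```

```text
force: [0.3, 0.1, -1.1]
gripper_force: 30.0
force: [-0.0, 0.2, -1.0]
gripper_force: 30.0
clock: 19.62
tool_pos: [0.4652, 0.1403, 0.2778]
orientation: [179.9, -0.1, -83.0]
force: [-0.5, 0.3, -1.0]
opening: 0.0155
gripper_force: 30.0
19.68 [0.4655 0.1404 0.2785] [180.  -0. -83.] [ 40.  10. -32.   0. -48. -33.] F [ 0.4  0.9 -0.7]
[ 0.02 -0.02  0.14]
[[397.96879095 198.24784497]
 [395.97979399 284.26626762]
 [394.08060732 366.20949922]
 [392.15645462 423.70666386]] 293 180
```

View pics/s6.png

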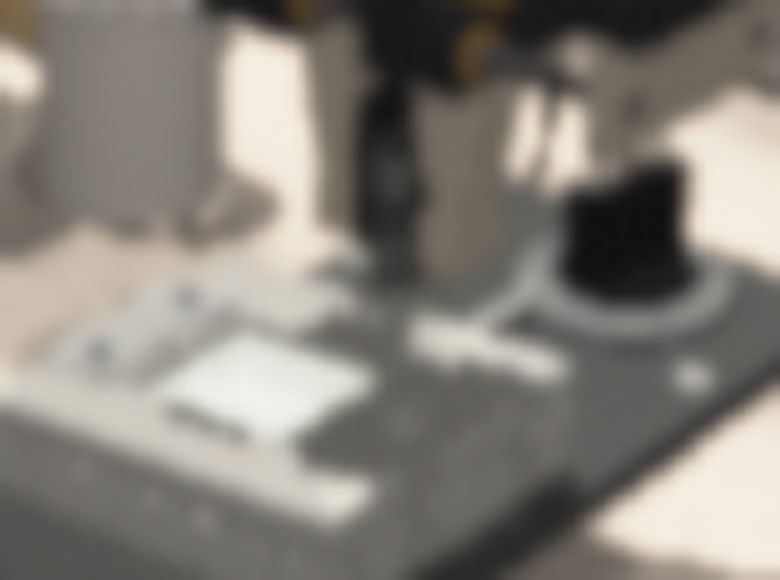

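```bash
python3 - <<'E'
from h import *
S=snapshot('scene');g=cv2.cvtColor(S["color"],cv2.COLOR_RGB2GRAY).astype(int)
print("cols",list(range(324,344)))
for v in range(189,228): print(v,g[v,324:344])
E
```

```text
cols [324, 325, 326, 327, 328, 329, 330, 331, 332, 333, 334, 335, 336, 337, 338, 339, 340, 341, 342, 343]
189 [136 113 108  99  74  48  30  25  44  77  96  92  76  67  69  80  92  98
 101 107]
190 [139 113 108  97  68  39  24  24  41  65  82  94  95  91  92  98 102 103
 104 113]
191 [143 114 108  96  68  37  24  26  39  54  72  95 104 104 106 107 107 104
 103 118]
192 [149 117 108  96  67  37  28  31  37  48  70  95 107 109 109 109 107 103
 104 125]
193 [160 119 108  95  67  39  33  36  38  46  68  95 108 109 109 108 106 103
 107 136]
194 [169 122 108  94  66  41  41  43  44  47  69  95 107 110 110 108 105 103
 109 146]
195 [174 126 108  94  66  45  48  52  52  52  69  95 107 109 110 109 104 103
 112 154]
196 [176 129 109  94  68  48  53  59  60  57  67  92 106 109 109 108 105 103
 112 153]
197 [177 129 110  96  69  51  55  62  64  59  61  84 102 108 109 107 104 102
 108 135]
198 [178 130 110  96  69  49  55  63  65  59  56  77  98 107 108 105 102 101
 102 111]
199 [177 129 110  96  68  45  48  57  59  54  53  75  98 108 107 104 102 101
 100  99]
200 [178 130 110  94  66  41  41  48 
[... 1698 characters left out ...]
102]
220 [225 204 177 152 130 113 102  98 100 101 100  98  97  95  95  95  97 101
 107 108]
221 [201 164 132 113 102  97  96 100 104 106 104 100  97  95  96  96  98 103
 109 110]
222 [157 125 105  97  95  94  95 100 106 107 105 100  97  97  99 100 103 104
 109 108]
223 [117 103  97  95  95  94  95  98 101 103 102  98  96 100 104 106 106 106
 106 104]
224 [101  97  95  95  95  95  94  96  98  99  97  97  98 103 107 108 106 105
 103 101]
225 [104 100  98  96  96  96  96  96  96  96  96  97  99 105 108 107 105 102
 101 101]
226 [131 123 115 109 107 103 100 101 100  98  97  97 100 104 105 104 103 103
 103 102]
227 [171 167 157 150 145 132 117 111 106 101  98  98  99 102 105 105 103 104
 104 103]
```

```bash

python3 -m handwheel '[[-1,0,0,0,0,0,-1],[-1,0,0,0,0,0,-1],[-1,0,0,0,0,0,-1],[-1,0,0,0,0,0,-1],[-1,0,0,0,0,0,-1]]' | grep force
python3 -m handwheel '[[-1,0,0,0,0,0,-1],[-1,0,0,0,0,0,-1],[-1,0,0,0,0,0,-1],[-1,0,0,0,0,0,-1],[-1,0,0,0,0,0,-1]]' | grep force
python3 -m handwheel '[[-1,0,0,0,0,0,-1],[-1,0,0,0,0,0,-1],[-1,0,0,0,0,0,-1],[-1,0,0,0,0,0,-1],[-1,0,0,0,0,0,-1]]' | grep force
python3 -m handwheel '[[-1,0,0,0,0,0,0]]'
 python3 - <<'E'
from h import *
S=snapshot('scene');g=cv2.cvtColor(S["color"],cv2.COLOR_RGB2GRAY).astype(int)
o=get_obs();p=o['tool_pos'];print(proj(S,[p-[0,0,.164],p-[0,0,.19],p-[0,0,.2153]]))
print("cols",list(range(322,346)))
np.set_printoptions(linewidth=150)
for v in range(189,228): print(v,g[v,322:346])
E
```

```text
force: [-0.0, 1.0, 0.2]
gripper_force: 30.0
force: [0.2, -0.3, -0.9]
gripper_force: 30.0
force: [-0.2, -0.3, -0.4]
gripper_force: 30.0
clock: 21.72
tool_pos: [0.4657, 0.1404, 0.2794]
orientation: [-180.0, -0.1, 7.0]
force: [-0.0, 0.2, -0.8]
opening: 0.0151
gripper_force: 30.0
[[332.32638917 199.06060641]
 [332.12768394 207.66766248]
 [331.93795108 215.86694712]]
cols [322, 323, 324, 325, 326, 327, 328, 329, 330, 331, 332, 333, 334, 335, 336, 337, 338, 339, 340, 341, 342, 343, 344, 345]
189 [104 107 106 100  88  82  85  91  96  96  92  81  63  41  26  27  49  78  97 112 154 209 230 232]
190 [ 99 107 108 103  97  95  99 101 103 102 100  90  71  44  27  27  49  79  98 117 164 215 232 232]
191 [ 95 106 108 105 102 102 104 105 105 104 102  94  72  45  29  29  50  79  99 122 172 219 232 232]
192 [ 96 106 108 106 104 104 105 107 108 105 103  94  73  48  34  34  51  78 100 130 181 223 233 233]
193 [102 107 107 104 103 105 106 108 109 106 103  94  74  51  41  41  54  79 102 138 191 225 234 233]
194 [110 109 107 101 102 104 105 108 109 107 103  94  75  56  49  48  57  81 104 143 196 226 233 23
[... 2668 characters left out ...]
227 219 210 206 201 195 189 180 170 165 161 148 128 123 126 126 123 120 118 116 113 110]
222 [231 225 219 211 204 198 185 171 163 150 138 132 129 124 121 125 128 126 121 114 112 110 108 108]
223 [221 215 209 202 193 181 159 137 129 119 112 111 113 116 121 124 123 119 114 110 108 106 104 106]
224 [211 205 196 184 167 149 126 109 105 102 102 108 116 120 120 119 116 111 108 105 103 103 104 106]
225 [202 189 169 151 131 115 104  99  98 102 107 113 119 119 116 114 110 107 104 103 102 103 106 107]
226 [196 172 139 117 105  99  99 101 107 113 116 118 117 114 110 108 106 104 103 103 103 104 106 106]
227 [195 169 131 108 104 104 107 112 117 121 119 116 112 109 106 104 104 105 103 104 104 105 105 103]
```

The pin turns out to be held at the pad edge and tilted: about 9 mm off at the grip and 4 mm at the foot. I'll put it back in the stand and regrasp it centred.

```bash

python3 -m handwheel '[[-1,0,0,-0.3,0,0,1],[-1,0,0,-0.3,0,0,1],[-1,0,0,-0.3,0,0,1],[-1,0,0,-0.3,0,0,1],[-1,0,0,-0.2,0,0,1]]' | grep force
python3 -m handwheel '[[-1,0,0,0,0,0,1],[-1,0,0,0,0,0,1],[-1,0,0,0,0,0,1],[-1,0,0,0,0,0,1],[-1,0,0,0,0,0,1]]' | grep force
python3 -m handwheel '[[-1,0,0,0,0,0,1],[-1,0,0,0,0,0,1],[-1,0,0,0,0,0,1],[-1,0,0,0,0,0,1],[-1,0,0,0,0,0,1]]' | grep force
python3 -m handwheel '[[-1,-0.9,0.06,0,0,0,0],[-1,-0.9,0.06,0,0,0,0],[-1,-0.9,0.06,0,0,0,0],[-1,-0.9,0.06,0,0,0,0],[-1,-0.9,0.06,0,0,0,0]]' | grep force
python3 -m handwheel '[[-1,-0.9,0.06,0,0,0,0],[-1,-0.9,0.06,0,0,0,0],[-1,-0.9,0.06,0,0,0,0],[-1,-0.9,0.06,0,0,0,0],[-1,-0.9,0.06,0,0,0,0]]' | grep force
python3 -m handwheel '[[-1,-0.9,0.03,0,0,0,0],[-1,-0.29,0,0,0,0,0],[-1,0,0,0,0,0,0]]'
python3 - <<'E'
from h import *
print(rows(.4191,.3913,.2243))
S=snapshot('scene');g=cv2.cvtColor(S["color"],cv2.COLOR_RGB2GRAY).astype(int)
o=get_obs();p=o['tool_pos'];q=proj(S,[p-[0,0,.164],p-[0,0,.19],p-[0,0,.2153]]);print(q)
u=int(q[0,0])
np.set_printoptions(linewidth=150)
print("cols",u-10,u+12)
for v in range(int(q[0,1])-4,int(q[2,1])+4,2): print(v,g[v,u-10:u+12])
E
```

```text
force: [-0.4, 0.4, -2.1]
gripper_force: 30.0
force: [-1.2, -0.1, -0.7]
gripper_force: 30.0
force: [0.5, -0.7, -0.2]
gripper_force: 30.0
force: [0.8, 0.4, -1.3]
gripper_force: 30.0
force: [0.5, 0.7, -1.3]
gripper_force: 30.0
clock: 25.28
tool_pos: [0.4186, 0.3916, 0.3136]
orientation: [180.0, -0.0, -83.0]
force: [-1.2, -0.1, 0.1]
opening: 0.0157
gripper_force: 30.0
25.27 [0.4186 0.3916 0.3136] [180.  -0. -83.] [ 63.  15. -19.  -0. -55. -56.] F [-1.2 -0.1  0.1]
[ 0.01 -0.02  3.57]
[[267.4014015  228.04259211]
 [268.0157722  238.14026104]
 [268.60064123 247.71086596]]
cols 257 279
224 [162 126 109  97  76  54  53  59  57  56  62  82 100 108 109 109 110 105 102 101 101 101]
226 [171 132 112 101  82  57  51  56  59  58  57  69  92 105 108 109 106 104 101 101 102 106]
228 [169 133 112 103  86  58  42  48  56  57  50  51  74  98 107 107 105 102 101 101 101 107]
230 [169 135 113 106  92  64  40  39  43  44  45  61  87 103 108 108 105 101 101 102 102 110]
232 [144 128 116 110  95  68  46  44  45  46  49  69  94 106 109 108 104 102 102 102 103 106]
234 [122 122 121 120 113  95  74  63  61  61  62  72  95 106 109 108 105 103 104 106 112 126]
236 [122 123 123 123 120 109  93  75  66  63  60  63  80  96 104 107 111 124 144 164 184 199]
238 [124 124 123 121 112 101  88  75  66  62  60  60  65  76  92 109 146 189 215 221 222 221]
240 [122 121 122 119 113 105  98  93  90  88  88  90  93 101 118 151 190 216 223 223 220 214]
242 [123 118 119 120 117 113 104  95  94  96  98 100 116 149 183 205 218 223 224 224 222 218]
244 [129 115 111 107  99  93  89  87  89  94  98 101 121 165 200 213 215 218 222 225 225 225]
246 [100  91  90  87  87  87  87  87  90  95  98 101 119 163 202 214 214 214 217 220 224 226]
248 [ 92  93  96  94  96  95  90  87  88  92  97 100 119 165 207 221 221 218 216 216 219 222]
250 [103 108 112 110 114 112 101  93  90  88  88  92 108 155 203 222 224 223 220 216 213 214]
```

```bash

python3 -m handwheel '[[-1,0,0,0.8,0,0,0],[-1,0,0,0.8,0,0,0],[-1,0,0,0.5,0,0,0],[-1,0,0,0.3,0,0,0],[-1,0,0,0,0,0,0]]'
python3 -m handwheel '[[-1,0,0,0.3,0,0,0],[-1,0,0,0.3,0,0,0],[-1,0,0,0.3,0,0,0]]'
```

```text
clock: 25.95
tool_pos: [0.4189, 0.391, 0.2537]
orientation: [180.0, -0.0, -83.0]
force: [0.6, -0.1, -0.8]
opening: 0.0155
gripper_force: 30.0
clock: 26.32
tool_pos: [0.4188, 0.3912, 0.231]
orientation: [-180.0, 0.0, -83.0]
force: [0.7, -0.3, -0.6]
opening: 0.0157
gripper_force: 30.0
```

```bash

python3 -m handwheel '[[-1,0,0,0.25,0,0,0],[-1,0,0,0,0,0,0],[0,0,0,0,0,0,0],[0,0,0,0,0,0,0],[0,0,0,0,0,0,0]]'
python3 -m handwheel '[[0,-0.22,0,0,0,0,0],[0,0,0,0,0,0,0],[-1,0,0,0,0,0,0],[-1,0,0,0,0,0,0],[-1,0,0,0,0,0,0]]'
python3 -m handwheel '[[-1,0,0,0,0,0,0],[-1,0,0,0,0,0,0]]'
```

```text
clock: 26.95
tool_pos: [0.4188, 0.3911, 0.2253]
orientation: [-180.0, 0.0, -83.0]
force: [-0.1, -1.0, -0.6]
opening: 0.0395
gripper_force: 0.0
clock: 27.58
tool_pos: [0.4181, 0.3965, 0.2252]
orientation: [180.0, -0.0, -83.0]
force: [0.5, 0.1, 0.7]
opening: 0.0194
gripper_force: 0.0
clock: 27.82
tool_pos: [0.4182, 0.3966, 0.2252]
orientation: [-180.0, -0.0, -83.0]
force: [0.8, -0.2, -0.6]
opening: 0.0154
gripper_force: 30.0
```

```bash

python3 -m handwheel '[[-1,0,0,-0.3,0,0,0],[-1,0,0,-0.6,0,0,0],[-1,0,0,-0.8,0,0,0],[-1,0,0,-0.8,0,0,0],[-1,0,0,-1,0,0,0]]' | grep force
python3 -m handwheel '[[-1,0,0,0,0,0,0]]'
python3 - <<'E'
from h import *
S=snapshot('scene');g=cv2.cvtColor(S["color"],cv2.COLOR_RGB2GRAY).astype(int)
o=get_obs();p=o['tool_pos'];q=proj(S,[p-[0,0,.164],p-[0,0,.19],p-[0,0,.2153]]);print(q)
u=int(q[0,0])
np.set_printoptions(linewidth=150)
print("cols",u-10,u+12)
for v in range(int(q[0,1])-4,int(q[2,1])+4,2): print(v,g[v,u-10:u+12])
E
```

```text
force: [-0.3, -0.3, -0.3]
gripper_force: 30.0
clock: 28.58
tool_pos: [0.4184, 0.397, 0.3159]
orientation: [-179.8, 0.2, -83.0]
force: [-0.2, 0.4, -2.0]
opening: 0.0158
gripper_force: 30.0
[[265.52743744 228.80720617]
 [266.16967159 238.94056466]
 [266.78098511 248.5437423 ]]
cols 255 277
224 [148 117 107  95  66  36  29  43  54  59  73  94 106 108 108 107 105 102 101 101 101 100]
226 [153 119 108  96  69  40  28  39  52  56  61  82 100 107 110 108 105 101 101 101 102 110]
228 [154 121 109  98  73  43  26  30  38  42  42  62  89 104 109 108 104 101 101 101 103 119]
230 [169 133 112  99  75  45  27  28  37  41  48  71  95 105 109 108 104 102 101 101 103 118]
232 [161 135 117 104  83  53  38  45  52  52  59  80 100 107 108 107 104 102 102 102 104 118]
234 [124 121 120 118 108  94  89  90  80  66  62  78  98 107 108 105 104 103 105 109 120 142]
236 [122 122 122 123 122 117 110  97  80  66  61  71  89 101 105 105 104 117 142 168 193 209]
238 [124 124 123 124 123 117 106  94  84  76  70  68  73  85  93  98 108 148 199 221 226 225]
240 [123 122 122 121 121 119 113 106 102  97  94  94  94  94 103 122 153 188 215 224 224 223]
242 [122 123 123 118 119 120 117 115 108  99  97  99  99 100 121 164 197 214 220 222 224 223]
244 [150 144 129 115 111 106 100  93  90  89  93  97  98  99 120 165 201 214 215 218 222 225]
246 [128 115 100  91  90  89  87  87  87  88  91  97  98  98 117 163 203 215 214 214 216 221]
248 [100  97  92  94  96  95  95  94  90  87  90  92  93  95 117 165 208 221 221 218 216 216]
250 [ 98 103 103 107 111 110 114 112 101  93  89  88  87  90 108 155 203 222 224 222 220 216]
```

```bash

python3 -m handwheel '[[-1,0.6,-0.05,0,0,0,0],[-1,0.9,-0.05,0,0,0,0],[-1,0.9,-0.05,0,0,0,0],[-1,0.9,-0.05,0,0,0,0],[-1,0.9,-0.05,0,0,0,0]]' | grep force
python3 -m handwheel '[[-1,0.9,-0.05,0,0,0,0],[-1,0.9,-0.05,0,0,0,0],[-1,0.9,-0.05,0,0,0,0],[-1,0.9,-0.05,0,0,0,0],[-1,0.9,-0.05,0,0,0,0]]' | grep force
python3 -m handwheel '[[-1,0.9,-0.06,0,0,0,0],[-1,0.78,-0.05,0.4,0,0,0],[-1,0,0,0.6,0,0,0],[-1,0,0,0.5,0,0,0],[-1,0,0,0,0,0,0]]'
python3 - <<'E'
from h import *
print(rows(.4653,.1414,.275))
S=snapshot('scene');g=cv2.cvtColor(S["color"],cv2.COLOR_RGB2GRAY).astype(int)
o=get_obs();p=o['tool_pos'];print(proj(S,[p-[0,0,.164],p-[0,0,.19],p-[0,0,.2153]]))
np.set_printoptions(linewidth=150)
print("cols 322-345")
for v in range(206,227): print(v,g[v,322:346])
E
```

```text
force: [-0.2, -0.3, -1.2]
gripper_force: 30.0
force: [-0.1, -0.1, -0.6]
gripper_force: 30.0
clock: 30.5
tool_pos: [0.4646, 0.141, 0.2739]
orientation: [179.9, -0.1, -83.0]
force: [0.1, 0.4, -0.0]
opening: 0.0152
gripper_force: 30.0
30.5 [0.4646 0.141  0.2739] [ 1.799e+02 -1.000e-01 -8.300e+01] [ 40.  10. -33.  -0. -47. -33.] F [ 0.1  0.4 -0. ]
[-0.01 -0.03 -0.04]
[[332.26890868 200.83284017]
 [332.07092392 209.41221901]
 [331.88188088 217.58513262]]
cols 322-345
206 [218 205 181 148 119 100  81  67  65  61  60  62  73  95 106 108 106 104 103 101 100 102 115 134]
207 [207 189 164 141 124 109  95  84  77  67  61  61  69  90 103 106 105 104 100  98  98 104 124 146]
208 [204 193 180 168 156 140 123 104  88  72  64  60  63  80  94 101 101 101  99  97 101 114 136 155]
209 [205 202 198 193 184 174 158 129 101  84  74  68  68  77  89  95  97  97 100 106 117 135 150 156]
210 [206 205 200 193 187 182 172 148 118  97  87  83  83  89  96 100 100 104 115 130 143 150 147 135]
211 [202 195 185 169 159 156 157 149 128 106  96  94  97 108 124 132 130 131 145 157 153 141 121 102]
212 [183 169 152 133 
[... 808 characters left out ...]
225 204 177 153 130 113 102  99 100 101 100  98  97  95  95  95  95  97 101 104 103 102]
221 [234 225 202 164 132 114 103  97  97 100 104 106 104 101  97  96  95  96  96  99 103 107 104 102]
222 [213 188 157 125 105  97  95  94  96 101 105 107 105 101  97  95  96  97  97 100 104 106 103 104]
223 [173 139 117 103  96  95  95  94  95  98 102 104 102  99  96  95  97  98  98 100 103 104 101 102]
224 [155 119 101  97  96  95  95  95  95  96  98  99  98  97  96  97  99 100 100  99 102 101  99 100]
225 [167 128 104  97  97  97  95  96  95  95  95  96  97  97  99 100 101 102 100 100 100 101  99  99]
226 [183 152 124 111 108 107 103  98  96  96  97  96  97  99 102 102 103 103 101 102 103 102 101  99]
```

```bash

python3 -m handwheel '[[-1,-0.02,-0.03,0.3,0,0,0],[-1,0,0,0.2,0,0,0],[-1,0,0,0,0,0,0]]' | grep -v or
python3 -m handwheel '[[-1,0,0,0.15,0,0,0],[-1,0,0,0,0,0,0]]'
python3 -m handwheel '[[-1,0,0,0.15,0,0,0],[-1,0,0,0,0,0,0]]'
```

```text
clock: 30.92
tool_pos: [0.4654, 0.1415, 0.2623]
opening: 0.0154
clock: 31.18
tool_pos: [0.4655, 0.1414, 0.2587]
orientation: [180.0, -0.0, -83.0]
force: [-0.7, 0.4, -0.4]
opening: 0.015
gripper_force: 30.0
clock: 31.42
tool_pos: [0.4655, 0.1414, 0.2549]
orientation: [180.0, -0.0, -83.0]
force: [-0.5, -0.0, -1.1]
opening: 0.0156
gripper_force: 30.0
```

```bash

python3 -m handwheel '[[-1,0,0,0.16,0,0,0],[-1,0,0,0,0,0,0]]'|grep -E 'pos|force'
python3 -m handwheel '[[-1,0,0,0.16,0,0,0],[-1,0,0,0,0,0,0]]'|grep -E 'pos|force'
python3 -m handwheel '[[-1,0,0,0.16,0,0,0],[-1,0,0,0,0,0,0]]'|grep -E 'pos|force'
```

```text
tool_pos: [0.4655, 0.1414, 0.2508]
force: [-0.2, 0.4, -1.0]
gripper_force: 30.0
tool_pos: [0.4655, 0.1414, 0.2468]
force: [-0.9, -0.3, -1.0]
gripper_force: 30.0
tool_pos: [0.4655, 0.1414, 0.2428]
force: [-0.5, 0.3, -0.2]
gripper_force: 30.0
```

```bash

python3 -m handwheel '[[-1,0,0,0.16,0,0,0],[-1,0,0,0,0,0,0]]'|grep -E 'pos|force'
python3 -m handwheel '[[-1,0,0,0.16,0,0,0],[-1,0,0,0,0,0,0]]'|grep -E 'pos|force'
python3 -m handwheel '[[-1,0,0,0.1,0,0,0],[-1,0,0,0,0,0,0]]'|grep -E 'pos|force'
python3 -m handwheel '[[-1,0,0,0.1,0,0,0],[-1,0,0,0,0,0,0]]'|grep -E 'pos|force'
```

```text
tool_pos: [0.4653, 0.1412, 0.2387]
force: [-0.7, -2.4, -2.1]
gripper_force: 30.0
tool_pos: [0.4654, 0.1412, 0.2348]
force: [0.1, -3.2, -1.2]
gripper_force: 30.0
tool_pos: [0.4653, 0.1412, 0.2326]
force: [-2.6, -3.9, 3.2]
gripper_force: 30.0
tool_pos: [0.4653, 0.1412, 0.2309]
force: [-6.2, -4.8, 14.5]
gripper_force: 30.0
```

```bash

python3 -m handwheel '[[-1,0.04,0.04,0,0,0,0],[-1,0,0,0,0,0,0]]'|grep -E 'pos|force'
python3 -m handwheel '[[-1,0,0,0.05,0,0,0],[-1,0,0,0,0,0,0]]'|grep -E 'pos|force'
python3 - <<'E'
from h import *
S=snapshot('scene');o=get_obs();print(o['clock'],o['tool_pos'],o['force'],o['moment'])
E
```

```text
tool_pos: [0.4649, 0.1408, 0.2309]
force: [-4.1, -1.6, 9.4]
gripper_force: 30.0
tool_pos: [0.465, 0.1408, 0.2307]
force: [-9.8, -1.9, 24.0]
gripper_force: 30.0
33.725 [0.46499957 0.14075199 0.23069763] [-8.46471489 -2.48119786 23.05075229] [-0.84148404  3.3206359   0.03500616]
```

```bash

python3 -m handwheel '[[-1,0.02,0.04,0,0,0,0],[-1,0,0,0,0,0,0],[-1,0,0,0,0,0,0]]'
```

```text
clock: 34.1
tool_pos: [0.4646, 0.1406, 0.2308]
orientation: [-179.8, 0.1, -82.9]
force: [-5.2, -0.6, 18.8]
opening: 0.0154
gripper_force: 30.0
```

```bash
python3 -c "
from plant import *
print(close_job())"
```

```text
the job is handed in; nothing more can be done
None
```

The job is handed in, but no verdict came back. By the force and position readings, the valve is at its stop, the lid is shut, and the pin is through both holes, still held down with about 19 N; I did not check the final state in a picture.

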